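# Shut the tagged gas valve in the titration bench box

### The arm

A 7-joint arm with a two-finger parallel gripper is mounted at the origin on the work surface. World frame = base frame: x ahead of the robot, y to its left, z up, the work surface at z = 0. Lengths are in m, angles in degrees, forces in N, time in s.
With the tool pointing down it reaches from about 0.425 to 0.875 m from the base axis. Payload 4.7 kg.
Tool frame: the origin (TCP) lies at the very end of the fingers, on their centre line; the grasp point (between the pads) lies 19 mm behind it; z points along the fingers, y is the line along which they close (so a half turn about z gives the same grasp; the last joint's range is limited). The gripper opens to 87 mm and grips with 3 to 60 N. Pads are 19 mm wide; open, the fingers measure 117 mm over their backs; the gripper's body (75 mm by 190 mm) begins 51 mm behind the grasp point.
Start: joints at [-68.004, 18.392, -4.016, 83.108, 1.295, 78.541, -3.26], TCP at [0.235, 0.606, 0.223] pointing down, gripper open.
Joint ranges: [-163.93, 163.93], [-17.29, 119.83], [-79.2, 71.16], [3.27, 140.29], [-89.18, 269.18], [5.43, 117.66], [-154.24, 154.24]. Speed limits (degrees/s): [147.25, 147.25, 180, 180, 180, 180, 180].

### API

Orientations are given as [roll, pitch, yaw] about the fixed x, y, z axes, in that order (R = Rz(yaw) Ry(pitch) Rx(roll)).
In Python, from cell import telemetry, cams, env gives the robot as it stands.
- The arm moves only by the tool arm_command, never from a script. Its argument "series" is text: rows parted by semicolons, each of 5 numbers parted by spaces: the shift along the tool's x, y, z in mm, then the turn about the tool's z in rad, then the closure in counts, from 0 (fully open) to 255 (shut). A call has 1 to 20 rows; each row shifts and turns the commanded pose from where the row before left it, along the tool's axes as they then stand; what a row does not reach is not made up. A row lasts 1/12 s, in which the tool goes at most 41.7 mm and 7.16 degrees, less where a joint would pass 70% of its speed; a pose out of reach is approached as far as the arm can. A call is refused whole if a number of a shift passes 41.7 or a number of a turn 0.125, either way. A call with a gripper value outside its range is refused whole. The fingers move at their own pace and stop on an object; "squeeze" is the grip in N (left out, the last holds). Time passes only in rows, so rows that do not move let the fingers close. It gives the time, the measured TCP pose, the force, the opening and the grip force at its end, in the units of the state.
- telemetry.get_obs(): the state, without advancing time (a new reading comes with each control period).
- cams.read_camera(name): name is "side" or "top"; returns the picture (420x560x3 uint8, blue, green, red); there is no depth.
- cams.calibration(name): a dict with "K" (3x3 intrinsics, pixels), "dist" ([k1, k2, p1, p2, k3] as OpenCV has them; the pictures are not rectified), "origin" and "rotation" of the camera in the world. Camera axes: x right, y down, z forward; pixel columns grow to the right and rows downward; lengths in m; the calibration is good to about 2 mm. A picture is of the moment at which its call begins. calibration takes no time and is no camera call.
- env.sign_off(): hands the job in; it is judged then, once.
The state is a dict: "time_s": time; "qpos": joint angles; "joint_velocities": joint speeds; "effort": joint torques, N m; "tool_pos": TCP position; "tool_rot": TCP orientation; "force": force on the tool from outside, world axes, zero at the start; "wrist_torque": the same for the moment, N m; "grip_width": finger opening in m; "grasp_force": force on a finger pad.
Only numpy, scipy, OpenCV 4.12 (cv2) and the standard library are available. Lean on these libraries where they do the work, as an engineer would, in place of code of your own. Each camera call takes 0.05 s, during which the arm holds its last target. There are 200 camera calls.

### The job

The titrator's dry-gas line has to be isolated. With the fingertips, push the loose cover of the white valve box along its guides, never lifting it, until it is fully aside and the two valves are uncovered, then push the handle of the valve that carries the round metal tag round to fully shut, crosswise to its pipe. Leave the cover open and the other valve as it is set, and leave the glassware around the box standing where it is.

Things in the scene. Friction and masses are not known exactly. Their poses are not given: they have to be found in the camera images.
- valve_box: White open-topped gas valve box fixed to the bench, 512 mm along its own y, 182 mm along its x, walls 6 mm, rim 112 mm above the bench. Origin: centre of its underside, z up. The -y half is closed by a fixed deck, the +y half is the valve bay. Long walls guide the cover along y; end walls (inner faces y = -250 and +250 mm) stop it. Outside pipe stubs at the back and -y end stay below 55 mm.
- valve_bay (a point): Middle of the valve bay at ledge height: box frame x 0, y +125, z 98 mm. The opening spans x -73 to +73, y 0 to 250 mm between two ledges 98 mm up that carry the cover. In it only levers and stems reach above 72 mm; pipe tops lie at 46 mm.
- fixed_deck (a point): Middle of the fixed deck's top: box frame x 0, y -125, z 95 mm. The deck spans y -250 to 0 mm; the opened cover lies over it.
- cover: Loose grey panel, 0.3 to 0.6 kg, 166 mm (x) by 246 mm (y) by 6 mm, resting on the ledges by its own weight, 2 mm side play; slides along the box's y with about 1 to 5 N. Origin: centre of its underside, 98 mm above the bench. In the box frame it starts at y = +95 to +126 mm, over the valves, and is fully aside at y = -127 mm, against the end wall.
- cover_pull (a point): Top middle of the cover's pull, 130 mm above the bench: an upright aluminium strip across the middle of the cover, 80 mm long (along the box's x), 5 mm thick (along y), 26 mm tall above the panel's top. A thin foot lies on its -y side; the +y side is plain.
- tagged_lever (a joint): Lever of the tagged valve, rad: 0 = open, along its pipe, pointing to the box's -x (robot side); grows as it swings towards the box's +y; 1.57 = shut, against its stop, crosswise, pointing to the box's +y. Starts at 0 to 0.2; stays where left; needs about 0.2 N m (4 to 5 N at 45 mm from the stem).
- tagged_stem (a point): On the vertical turning axis of the tagged lever, 85 mm above the bench (lever mid-height). Box frame x = +20 mm, y = 75 or 170 mm; the plain valve has the other place. The tag is a round flat metal disc, 40 mm across, under the nut on the stem, seen from above once the cover is aside; only this valve has one.
- tagged_tip (a point): Outer end of the tagged lever, 60 mm from the stem axis, 85 mm above the bench. Its black sleeve runs from 18 to 60 mm out from the axis, 14 mm wide, 12 mm tall (79 to 91 mm above the bench).
- plain_lever (a joint): Angle of the other valve's lever, same valve and same meaning but without a tag; starts between 0 and 0.2 and must be left there.
- plain_tip (a point): Outer end of the plain valve's lever, same size as the tagged one.
- clear_bottle: Clear glass bottle with teal cap, 86 mm across, 165 mm tall, standing on the bench 90 to 190 mm beyond one end of the box (either end; the amber bottle is at the other). Origin: centre of its underside.
- amber_bottle: Amber glass bottle with teal cap, 72 mm across, 150 mm tall, on the bench 90 to 190 mm beyond the box's other end. Origin: centre of its underside.
- beaker: Glass beaker, 60 mm across, 75 mm tall, on the bench in front (-x) of the box. Origin: centre of its underside.
- sample_jar: Small glass jar with white cap, 40 mm across, 55 mm tall, on the bench in front (-x) of the box. Origin: centre of its underside.

How it is judged (in metres and radians):
On the way, in this order (a step that is already met when the one before it is completed fails the run):
1. the cover has been slid fully aside, to within 15 mm of its stop, the tagged valve not yet shut (y of cover in the frame of valve_box below -0.112 m and value of joint tagged_lever below 1 rad), for 0.1 s.
2. the tagged valve's handle has been pushed shut (value of joint tagged_lever above 1.45 rad), for 0.2 s.
At the end, for the whole second after the job is handed in: The tagged lever stands within 7 degrees of its shut stop (joint above 1.45 rad); the cover lies flat and at rest on its ledges, within 15 mm of its fully open stop; the plain valve's lever tip is within 8 mm of where it started (value of joint tagged_lever above 1.45 rad and y of cover in the frame of valve_box below -0.112 m and z of cover in the frame of valve_box between 0.095 and 0.101 m and angle between cover's own z axis and vertical below 0.03 rad and linear speed of cover below 0.01 m/s and distance of plain_tip from where it was at the start of the episode below 0.008 m); the robot touches nothing.
It fails at once if the cover is lifted off its ledges (raised by more than 8 mm or tipped by more than 6 degrees) (z of cover in the frame of valve_box above 0.106 m or angle between cover's own z axis and vertical above 0.105 rad).
It fails at once if the plain valve's lever is turned (tip moved more than 8 mm) (distance of plain_tip from where it was at the start of the episode above 0.008 m).
It fails at once if a bottle, the beaker or the jar is lifted, carried or knocked (moved more than 20 mm or tipped by more than 0.3 rad) (distance of any of clear_bottle, amber_bottle, beaker, sample_jar from where it was at the start of the episode above 0.02 m or angle between any of clear_bottle, amber_bottle, beaker, sample_jar's own z axis and vertical above 0.3 rad).
It also fails if it takes over 51 s, if anything falls off the work surface, if the arm or the gripper's body presses on something with over 40 N, if the wrist force passes 120 N, or if a joint passes its speed limit or range.

## Working session

There is one attempt and no reset: what is moved stays moved. The work goes in short steps, Python scripts to look and compute and a tool call to move; the robot and the scene stay as the last step left them, time stands still between calls to the robot, and variables do not carry over. Pictures are saved under pics/ and viewed, at most 10 in all, crops included, and the job is handed in when it is done.

Besides the shell and the picture viewer there is one more tool, called after "Emit:" as name(argument=value, ...) on one line, values as JSON. arm_command: Moves the arm, as the interface text tells. Its arguments: {"type":"object","properties":{"series":{"type":"string"},"squeeze":{"type":"number"}},"required":["series"]}

```bash
mkdir -p pics && cat > h.py <<'E'
import numpy as np, cv2
from cell import telemetry, cams, env
def cal(n):
    c=cams.calibration(n); return np.array(c["K"],float),np.array(c["dist"],float),np.array(c["origin"],float),np.array(c["rotation"],float)
def ray(n,uv,z):
    K,d,o,R=cal(n); p=cv2.undistortPoints(np.array(uv,float).reshape(-1,1,2),K,d).reshape(-1,2)
    v=np.c_[p,np.ones(len(p))]@R.T
    return o+v*((z-o[2])/v[:,2])[:,None]
def proj(n,P):
    K,d,o,R=cal(n); q=(np.array(P,float).reshape(-1,3)-o)@R
    return cv2.projectPoints(q,np.zeros(3),np.zeros(3),K,d)[0].reshape(-1,2)
E
python3 - <<'E'
from h import *
for n in("top","side"):
    i=cams.read_camera(n); cv2.imwrite(f"pics/{n}0.png",i); c=cams.calibration(n); print(n,c["origin"],np.round(c["rotation"],3).tolist(),c["K"])
s=telemetry.get_obs(); print(s["time_s"],s["tool_pos"],s["tool_rot"],s["grip_width"])
E
```

```text
top [ 0.33107143 -0.0082081   1.75405155] [-172.739, 0.377, -88.323] [[533.61614224   0.         280.26717911]
 [  0.         533.61614224 199.39457812]
 [  0.           0.           1.        ]]
side [0.46762366 1.24272262 0.97962252] [-125.43, 1.338, -177.443] [[529.69270442   0.         275.06331057]
 [  0.         529.69270442 214.86618109]
 [  0.           0.           1.        ]]
0.1 [0.23480337 0.60558565 0.22158533] [-1.79904035e+02  6.51977261e-03  1.58814100e+02] 0.08745991490942702
```

View pics/top0.png

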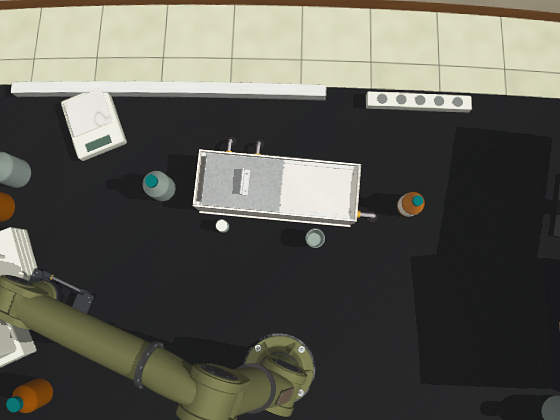

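View pics/side0.png

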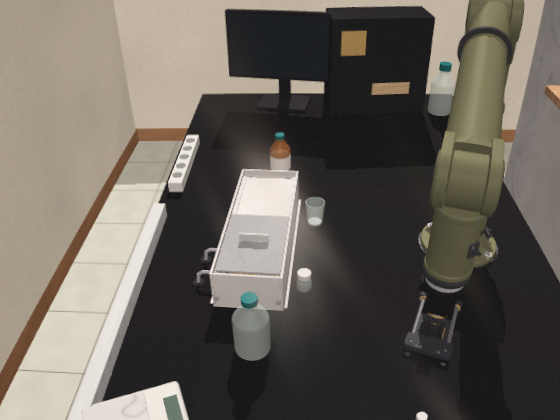

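```bash
sed -i 's/np.array(c\["rotation"\],float)/Rotation.from_euler("xyz",c["rotation"],degrees=True).as_matrix()/; 1a from scipy.spatial.transform import Rotation' h.py
python3 - <<'E'
from h import *
i=cv2.imread("pics/top0.png"); c=cv2.resize(i[130:240,180:375],None,fx=4,fy=4,interpolation=cv2.INTER_CUBIC); cv2.imwrite("pics/c1.png",c)
print(ray("top",[[202,151],[360,164],[358,223],[194,208]],0.112).round(3).tolist())
print(proj("top",telemetry.get_obs()["tool_pos"]),proj("side",telemetry.get_obs()["tool_pos"]))
E
```

```text
[[0.687, 0.26, 0.112], [0.659, -0.238, 0.112], [0.473, -0.234, 0.112], [0.505, 0.276, 0.112]]
[[ 73.34872833 292.17762897]] [[428.19016026 352.01877887]]
```

View pics/c1.png

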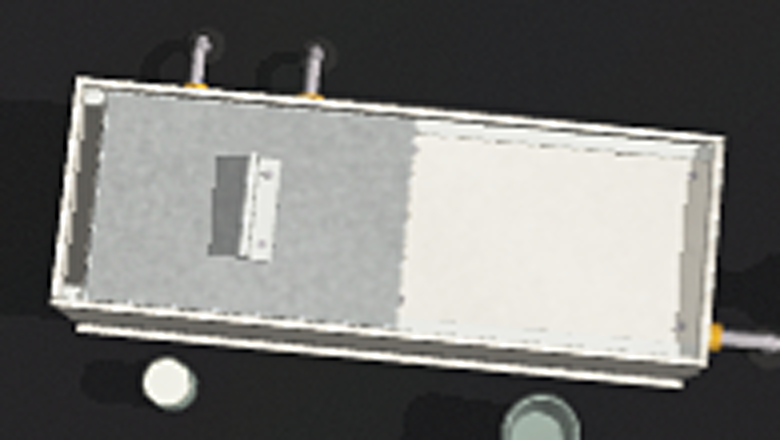

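The crop shows the rim corners at crop px (78,77), (724,137), (706,367), (52,303). The cover's pull is the bright strip from (255,153) to (243,260), with its foot on the right (-y side). The jar is at (170,383) and the beaker at (541,425).

```bash
python3 - <<'E'
from h import *
f=lambda a:(np.array(a,float)+.5)/4-.5+[180,130]
w=ray("top",f([[78,77],[724,137],[706,367],[52,303]]),.112)[:,:2]
m=np.array([[.091,.256],[.091,-.256],[-.091,-.256],[-.091,.256]])
H=m-m.mean(0);W=w-w.mean(0);U,S,V=np.linalg.svd(H.T@W);R=(U@V).T;t=w.mean(0)
print("t",t,"yaw",np.degrees(np.arctan2(R[1,0],R[0,0])),"res mm",((m@R.T+t-w)*1000).round(1).tolist())
np.savez("box.npz",R=R,t=t)
b=lambda uv,z:((ray("top",uv,z)[:,:2]-t)@R*1000).round(1).tolist()
print("pull",b(f([[255,153],[243,260]]),.130),"cover edge",b(f([[414,122],[398,328]]),.104),"cov+y",b(f([[105,95],[88,300]]),.104))
print("jar",b(f([[168,383]]),.055),"beaker",b(f([[541,425]]),.075),"caps",b([[152,181]],.165),b([[418,201]],.15))
B=lambda p:np.r_[R@np.array(p[:2])+t,p[2]]
P=[B([x,y,.112]) for x in(-.091,.091) for y in(-.256,.256)]
print("side proj corners",proj("side",P).round().tolist())
E
```

```text
t [0.58607862 0.02069007] yaw -3.876499172599755 res mm [[0.7, 0.2], [0.1, -0.7], [-0.1, -0.7], [-0.8, 1.2]]
pull [[39.4, 107.9], [-44.6, 108.2]] cover edge [[80.7, -11.8], [-82.7, -15.1]] cov+y [[79.4, 234.0], [-84.3, 228.3]]
jar [[-139.5, 164.7]] beaker [[-145.4, -134.0]] caps [[-33.2, 378.9]] [[-14.6, -435.5]]
side proj corners [[299.0, 169.0], [283.0, 276.0], [243.0, 167.0], [209.0, 272.0]]
```

```bash
cat >> h.py <<'E'
def tool(p):  # world target -> shift in tool axes (mm), plus box coords of tcp
    s=telemetry.get_obs(); R=Rotation.from_euler("xyz",s["tool_rot"],degrees=True).as_matrix()
    return (R.T@(np.array(p)-s["tool_pos"])*1000).round(1), s
def B(x,y,z):
    b=np.load("box.npz"); return np.r_[b["R"]@(np.array([x,y])/1000)+b["t"],z/1000]
def inbox(p):
    b=np.load("box.npz"); return (b["R"].T@(np.array(p)[:2]-b["t"])*1000).round(1),round(p[2]*1000,1)
E
python3 - <<'E'
from h import *
d,s=tool(B(-2,140,200)); print(d,B(-2,140,200),s["tool_rot"])
E
```

```text
[-495.3 -285.3   22.1] [0.59354805 0.16050497 0.2       ] [-1.79904035e+02  6.51977261e-03  1.58814100e+02]
```

Emit:
arm_command(series="-31 -17.8 0 0 138;-31 -17.8 0 0 138;-31 -17.8 0 0 138;-31 -17.8 0 0 138;-31 -17.8 0 0 138;-31 -17.8 0 0 138;-31 -17.8 0 0 138;-31 -17.8 0 0 138;-31 -17.8 0 0 138;-31 -17.8 0 0 138;-31 -17.8 0 0 138;-31 -17.8 0 0 138;-31 -17.8 0 0 138;-31 -17.8 0 0 138;-31 -17.8 0 0 138;-31 -17.8 0 0 138")

```text
time_s: 1.43
tool_pos: [0.5951, 0.1598, 0.2222]
tool_rot: [-180.0, -0.0, 158.8]
force: [0.6, 0.7, -0.2]
grip_width: 0.0398
grasp_force: 0.0
```

Emit:
arm_command(series="0 0 0 0.1058 138;0 0 0 0.1058 138;0 0 0 0.1058 138;0 0 0 0.1058 138;0 0 0 0.1058 138;0 0 0 0.1058 138;0 0 0 0.1058 138;0 0 0 0.1058 138;0 0 0 0.1058 138;0 0 0 0.1058 138;0 0 0 0.1058 138;0 0 0 0.1058 138;0 0 0 0 138;0 0 0 0 138")

```text
time_s: 2.6
tool_pos: [0.5942, 0.1613, 0.2222]
tool_rot: [-180.0, 0.0, 86.2]
force: [-0.1, -0.0, -0.7]
grip_width: 0.0401
grasp_force: 0.0
```

```bash
python3 - <<'E'
from h import *
d,s=tool(B(-2,140,112)); print(d,s["tool_rot"],inbox(s["tool_pos"]),s["grip_width"],s["force"],s["time_s"])
cv2.imwrite("pics/s1.png",cv2.resize(cams.read_camera("side")[150:330,150:390],None,fx=3,fy=3))
E
```

```text
[ -0.8  -0.5 110.2] [-1.79962233e+02  1.97094676e-02  8.62482789e+01] (array([ -1.4, 140.9]), np.float64(222.2)) 0.04010161096954635 [-0.0588057  -0.03530393 -0.71171481] 2.6
```

View pics/s1.png

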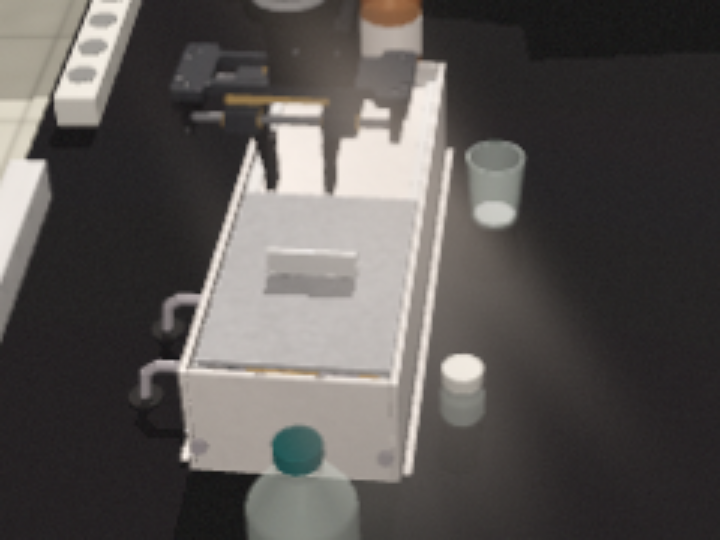

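The side view shows both fingertips high above the cover and lined up with the pull (crop px 312,262), and nothing is touching. Next I lower on its plain +y side and push.

Emit:
arm_command(series="0 0 15 0 138;0 0 20 0 138;0 0 20 0 138;0 0 20 0 138;0 0 15 0 138;0 0 10 0 138;0 0 5 0 138;0 0 2 0 138;0 0 0 0 138")

```text
time_s: 3.4
tool_pos: [0.5947, 0.1613, 0.1158]
tool_rot: [180.0, -0.0, 86.1]
force: [-0.5, 0.4, 0.4]
grip_width: 0.0397
grasp_force: 0.0
```

Emit:
arm_command(series="-6 0 0 0 138;-6 0 0 0 138;-5 0 0 0 138;-5 0 0 0 138;-6 0 0 0 138;-8 0 0 0 138;-10 0 0 0 138;-10 0 0 0 138;-10 0 0 0 138;-10 0 0 0 138;-10 0 0 0 138;0 0 0 0 138")

```text
time_s: 4.4
tool_pos: [0.5889, 0.0728, 0.1164]
tool_rot: [179.9, 0.0, 85.9]
force: [0.8, 0.7, 0.3]
grip_width: 0.0399
grasp_force: 0.0
```

```bash
python3 - <<'E'
from h import *
d,s=tool(B(-2,-115,114)); print(d,inbox(s["tool_pos"]),s["grip_width"],s["force"],s["time_s"])
cv2.imwrite("pics/s2.png",cv2.resize(cams.read_camera("side")[150:330,150:390],None,fx=3,fy=3))
E
```

```text
[-167.2   -0.7    2.4] (array([-0.7, 52.2]), np.float64(116.4)) 0.03988150139865146 [0.82235232 0.73418881 0.32305751] 4.4
```

View pics/s2.png

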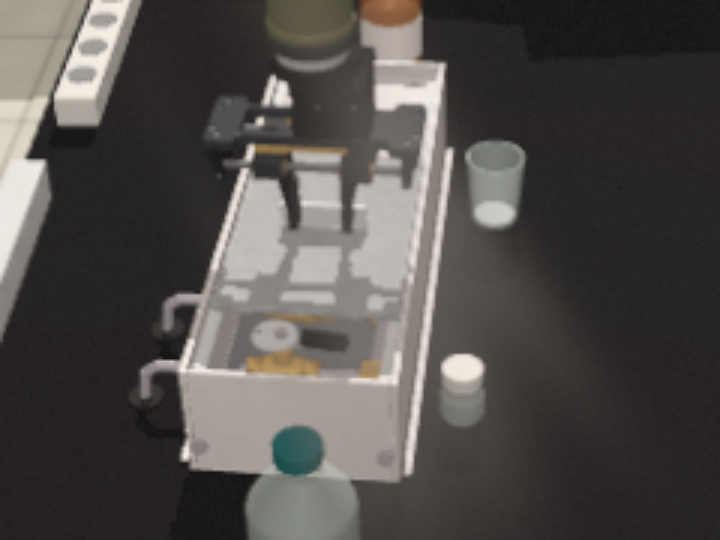

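The cover is sliding flat ahead of the fingers. The uncovered +y valve shows a round disc at crop px (273,335), so it is the tagged one, with its lever pointing at -x. I continue the push.

Emit:
arm_command(series="-7 0 0 0 138;-10 0 0 0 138;-10 0 0 0 138;-10 0 0 0 138;-10 0 0 0 138;-10 0 0 0 138;-10 0 0 0 138;-10 0 0 0 138;-10 0 0 0 138;-10 0 0 0 138;-10 0 0 0 138;-10 0 0 0 138;-10 0 0 0 138;-8 0 0 0 138;-6 0 0 0 138;-4 0 0 0 138;-3 0 0 0 138;-2 0 0 0 138;0 0 0 0 138")

```text
time_s: 6.03
tool_pos: [0.5783, -0.0745, 0.1155]
tool_rot: [-180.0, 0.0, 86.1]
force: [0.2, 2.5, 2.6]
grip_width: 0.0401
grasp_force: 1.5
```

Emit:
arm_command(series="-3 0 0 0 138;-3 0 0 0 138;-3 0 0 0 138;-3 0 0 0 138;-2 0 0 0 138;0 0 0 0 138")

```text
time_s: 6.53
tool_pos: [0.5772, -0.0892, 0.1155]
tool_rot: [180.0, 0.0, 86.0]
force: [0.5, 2.6, 1.4]
grip_width: 0.0397
grasp_force: 1.3
```

```bash
python3 - <<'E'
from h import *
d,s=tool(B(-2,-115,114)); print(d,inbox(s["tool_pos"]),s["force"],s["time_s"])
E
```

```text
[-4.8 -0.6  1.5] (array([  -1.4, -110.2]), np.float64(115.5)) [0.52278913 2.59992645 1.37680296] 6.5333
```

Emit:
arm_command(series="-2 0 0 0 138;-2 0 0 0 138;-1 0 0 0 138;-1 0 0 0 138;0 0 0 0 138")

```text
time_s: 6.95
tool_pos: [0.5771, -0.0904, 0.1155]
tool_rot: [-180.0, -0.3, 86.2]
force: [0.0, 10.4, 3.1]
grip_width: 0.0399
grasp_force: 5.0
```

Emit:
arm_command(series="4 0 0 0 138;8 0 0 0 138;8 0 -5 0 138;0 0 -20 0 138;0 0 -25 0 138;0 0 -25 0 255;0 0 -10 0 255;0 0 0 0 255;0 0 0 0 255;0 0 0 0 255")

```text
time_s: 7.78
tool_pos: [0.5774, -0.0742, 0.1989]
tool_rot: [-179.9, 0.0, 86.1]
force: [-0.8, 0.2, 0.4]
grip_width: 0.0146
grasp_force: 0.0
```

```bash
python3 - <<'E'
from h import *
i=cams.read_camera("top"); cv2.imwrite("pics/c3.png",cv2.resize(i[140:230,185:375],None,fx=4,fy=4,interpolation=cv2.INTER_CUBIC))
s=telemetry.get_obs(); print(inbox(s["tool_pos"]),s["grip_width"],s["force"],s["time_s"])
E
```

```text
(array([ -2.4, -95.2]), np.float64(198.7)) 0.01040430975832662 [-0.36868225  0.23266768  0.31015614] 7.8333
```

View pics/c3.png

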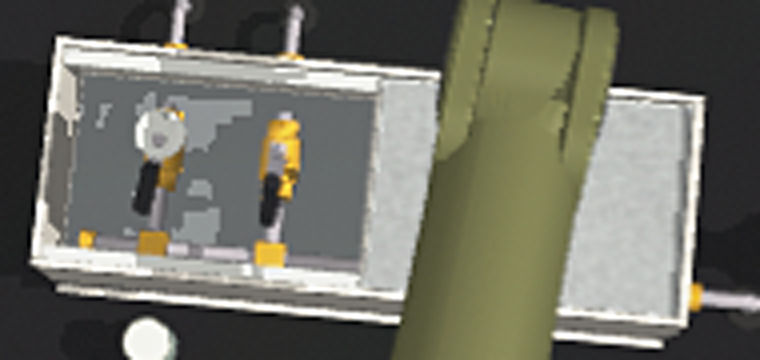

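The disc is on the left (+y) valve at crop px (160,134), with its lever end at about (143,213). The plain lever ends at (269,225), and the cover's edge runs from (381,85) to (363,285). I check these in the box frame.

```bash
python3 - <<'E'
from h import *
f=lambda a:(np.array(a,float)+.5)/4-.5+[185,140]
for n,uv,z in(("disc",[160,134],.08),("tip",[143,213],.085),("sleeve start",[152,163],.085),("ptip",[269,225],.085),("edge1",[381,85],.104),("edge2",[363,285],.104)):
    print(n,inbox(ray("top",f([uv]),z)[0]))
for p in((-25,140,200),(-25,140,82)): print(tool(B(*p))[0])
E
```

```text
disc (array([ 25.9, 170.5]), np.float64(80.0))
tip (array([-39.3, 176.3]), np.float64(85.0))
sleeve start (array([  1.2, 173.6]), np.float64(85.0))
ptip (array([-39.3,  75.8]), np.float64(85.0))
edge1 (array([77.3, -1.8]), np.float64(104.0))
edge2 (array([-81.5,  -3.2]), np.float64(104.0))
[235.1 -22.8  -1.3]
[235.2 -22.5 116.7]
```

All of it agrees with the given geometry: stem (20,170), cover at about -126 mm, lever at about 0.1 rad. Next I move the closed fingers over the -y side of the tagged lever and lower them.

Emit:
arm_command(series="15 -3.5 0 0 255;24 -3.5 0 0 255;24 -3.5 0 0 255;24 -3.5 0 0 255;24 -3.5 0 0 255;24 -3.5 0 0 255;24 -3.5 0 0 255;24 -3.5 0 0 255;24 -3.5 0 0 255;20 -3 0 0 255;8 0 0 0 255;0 0 15 0 255;0 0 20 0 255;0 0 20 0 255;0 0 20 0 255;0 0 15 0 255;0 0 0 0 255")

```text
time_s: 9.25
tool_pos: [0.5572, 0.1605, 0.106]
tool_rot: [-179.6, 0.3, 86.0]
force: [-0.3, -1.0, -0.6]
grip_width: 0.0001
grasp_force: 0.0
```

```bash
python3 - <<'E'
from h import *
d,s=tool(B(-37,140,80)); print(d,inbox(s["tool_pos"]),s["grip_width"],s["force"],s["time_s"])
cv2.imwrite("pics/s4.png",cv2.resize(cams.read_camera("side")[190:310,180:330],None,fx=4,fy=4,interpolation=cv2.INTER_CUBIC))
E
```

```text
[ 2.6  1.5 26. ] (array([-38.3, 137.5]), np.float64(106.0)) 0.00013893440116124833 [-0.31520814 -1.00307301 -0.56209136] 9.25
```

View pics/s4.png

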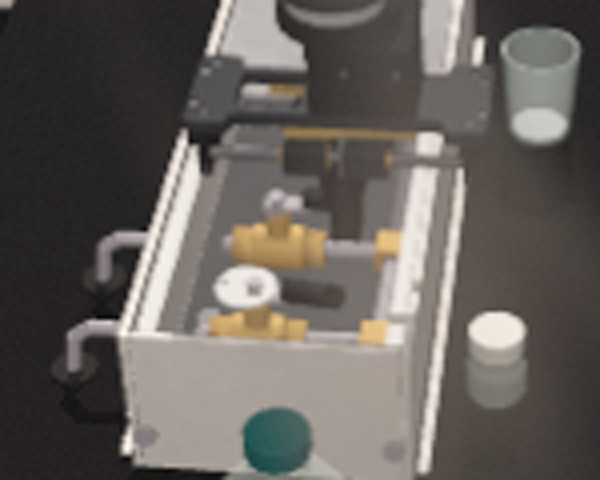

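The closed fingertips hang between the two levers, clear of both. The tag disc is at crop px (245,287) and its lever ends at (342,295). I lower to lever height and push round the arc.

Emit:
arm_command(series="0 0 10 0 255;1 1 10 0 255;1 0 6 0 255;0 0 0 0 255;6 0 0 0 255;6 0 0 0 255;6 0 0 0 255;4.3 0.3 0 0 255;4.3 0.4 0 0 255;4.3 0.4 0 0 255;3.9 1.6 0 0 255;3.9 1.6 0 0 255;3.9 1.6 0 0 255;0 0 0 0 255")

```text
time_s: 10.47
tool_pos: [0.5703, 0.2063, 0.0848]
tool_rot: [180.0, 0.1, 86.1]
force: [-1.8, -3.6, 0.8]
grip_width: 0.0003
grasp_force: 1.6
```

```bash
python3 - <<'E'
from h import *
s=telemetry.get_obs(); print(inbox(s["tool_pos"]),s["force"],s["time_s"])
cv2.imwrite("pics/s5.png",cv2.resize(cams.read_camera("side")[190:310,180:330],None,fx=4,fy=4,interpolation=cv2.INTER_CUBIC))
E
```

```text
(array([-28.3, 184.1]), np.float64(84.8)) [-1.77718073 -3.64138338  0.76207454] 10.4667
```

View pics/s5.png

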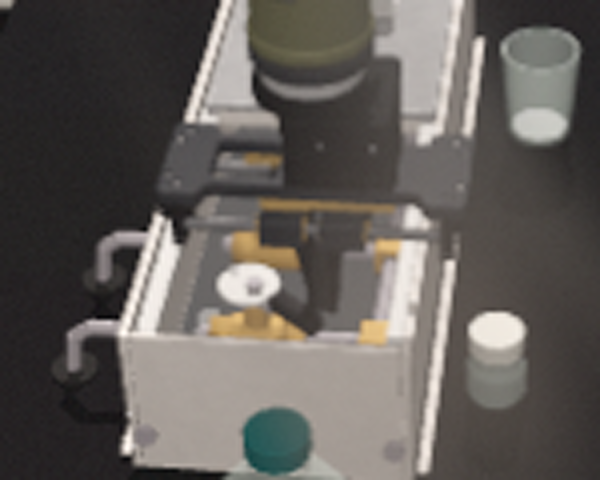

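The lever is turning with the fingers, now about 40° round at crop px (300,310). I continue the arc to the stop.

Emit:
arm_command(series="3 1.5 1.5 0 255;3 1.7 1.5 0 255;2.5 2 0 0 255;2.5 3.3 0 0 255;2.5 3.6 0 0 255;2 3.8 0 0 255;1.3 3.6 0 0 255;1.1 3.6 0 0 255;1 3.7 0 0 255;0 0 0 0 255")

```text
time_s: 11.35
tool_pos: [0.5974, 0.226, 0.0815]
tool_rot: [-179.9, -0.1, 86.2]
force: [-4.7, 0.0, 1.9]
grip_width: 0.0006
grasp_force: 1.7
```

Emit:
arm_command(series="0 2 0 0 255;0 2 0 0 255;0 2 0 0 255;0 0 0 0 255")

```text
time_s: 11.68
tool_pos: [0.6029, 0.2267, 0.0816]
tool_rot: [-179.9, -0.2, 86.2]
force: [-3.5, 2.8, 2.3]
grip_width: 0.0003
grasp_force: 2.2
```

```bash
python3 - <<'E'
from h import *
s=telemetry.get_obs(); print(inbox(s["tool_pos"]),s["force"],s["time_s"])
E
```

```text
(array([  2.9, 206.7]), np.float64(81.6)) [-3.53805425  2.76966374  2.2614364 ] 11.6833
```

Emit:
arm_command(series="0 2 0 0 255;0 2 0 0 255;0 1 0 0 255;0 0 0 0 255")

```text
time_s: 12.02
tool_pos: [0.6035, 0.2268, 0.0814]
tool_rot: [-179.4, -0.2, 86.2]
force: [-14.9, 2.9, 10.2]
grip_width: 0.0006
grasp_force: 7.7
```

Emit:
arm_command(series="0 1 0 0 255;0 1 0 0 255;0 1 0 0 255;0 0 0 0 255")

```text
time_s: 12.35
tool_pos: [0.6037, 0.2268, 0.0813]
tool_rot: [-179.0, -0.1, 86.3]
force: [-22.5, 1.9, 14.9]
grip_width: 0.0002
grasp_force: 11.2
```

The force has risen, so the lever is at its stop. I back off, lift clear and check.

Emit:
arm_command(series="0 -5 0 0 255;0 -8 0 0 255;0 -10 0 0 255;0 0 -10 0 255;0 0 -25 0 255;0 0 -35 0 255;0 0 -35 0 255;0 0 -20 0 255;-25 0 0 0 255;-35 0 0 0 255;-35 0 0 0 255;-35 0 0 0 255;-35 0 0 0 255;-35 0 0 0 255;-35 0 0 0 255;-35 0 0 0 255;-20 0 0 0 255;0 0 0 0 255;0 0 0 0 255")

```text
time_s: 13.93
tool_pos: [0.5695, -0.0672, 0.2076]
tool_rot: [179.9, -0.0, 85.8]
force: [0.7, 0.1, 0.6]
grip_width: 0.0006
grasp_force: 0.0
```

```bash
python3 - <<'E'
from h import *
i=cams.read_camera("top"); cv2.imwrite("pics/c6.png",cv2.resize(i[140:230,185:375],None,fx=4,fy=4,interpolation=cv2.INTER_CUBIC))
s=telemetry.get_obs(); print(inbox(s["tool_pos"]),s["force"],s["time_s"])
E
```

```text
(array([-10.6, -86.7]), np.float64(207.3)) [-0.18689417  0.21184925 -0.28336338] 13.9833
```

View pics/c6.png

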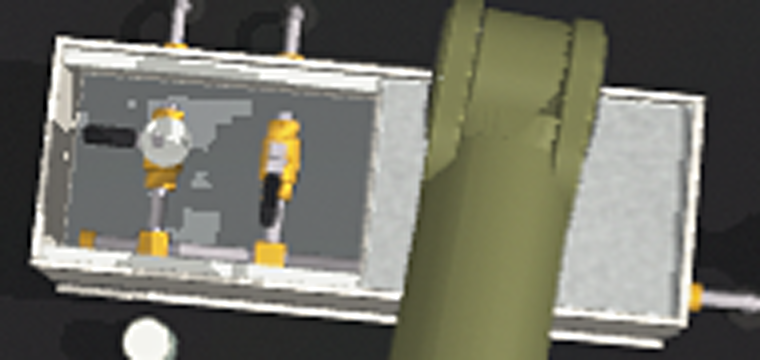

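The tagged lever now points to the box's +y, from crop px (137,140) to (85,133). The plain lever's tip is unchanged at (269,225), and the cover's edge is still at (381,85). The arm is clear, so I hand in.

```bash
python3 -c "
from cell import env
print(env.sign_off())"
```

```text
the job is handed in; nothing more can be done
None
```

I slid the cover fully aside to its end stop and pushed the tagged valve's lever round to its shut stop; in the last picture the plain lever had not moved, and I handed the job in at about 14 s with the arm clear (no verdict was returned).

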